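Park the print bed and start the paste printer at its touch-free switch

ROBOT

A 6-joint arm with a two-finger parallel gripper is mounted at the origin on the work surface. World frame = base frame: x ahead of the robot, y to its left, z up, the work surface at z = 0. Lengths are in m, angles in degrees, forces in N, time in s.
With the tool pointing down it reaches from about 0.35 to 0.875 m from the base axis. Payload 4.2 kg.
Tool frame: the origin (TCP) lies between the finger pads, 19 mm behind the fingertips; this is the grasp point; z points along the fingers, y is the line along which they close (so a half turn about z gives the same grasp; the last joint's range is limited). The gripper opens to 87 mm and grips with 3 to 60 N. Pads are 19 mm wide; open, the fingers measure 117 mm over their backs; the gripper's body (75 mm by 190 mm) begins 51 mm behind the grasp point.
Start: joints at [79.504, 22.042, 0.453, 0, -68.411, -14.817], TCP at [0.267, 0.565, 0.241] pointing down, gripper open.
Joint ranges: [-179.83, 179.83], [-69.29, 118.12], [-61.27, 80.66], [-181.25, 117.63], [-171.15, -9.14], [-177.46, 177.46]. Speed limits (degrees/s): [159.86, 159.86, 180, 180, 180, 180].

INTERFACE

Orientations are given as a 3x3 rotation matrix whose columns are the frame's x, y, z axes.
In Python, from station import * gives the robot as it stands.
- The arm moves only by the tool move_arm, never from a script. Its argument "targets" is text: rows parted by semicolons, each of 4 numbers parted by spaces: the shift along the world's x, y, z in units of 25 mm (1.0 is 25 mm), then the turn about the world's z in units of 5 degrees (1.0 is 5 degrees). In form: tx ty tz spin; .... A call has 1 to 10 rows; each row shifts and turns the commanded pose from where the row before left it; what a row does not reach is not made up. A row lasts 1/12 s, in which the tool goes at most 41.7 mm and 7.16 degrees, less where a joint would pass 70% of its speed; a pose out of reach is approached as far as the arm can. A call is refused whole if a number of a shift passes 1 or a number of a turn 1, either way. A call with a gripper value outside its range is refused whole. "gripper" is the finger opening in mm, from 0 to 87, set as the call begins (left out, the last holds). The fingers move at their own pace and stop on an object; the grip force is fixed at half the most. Time passes only in rows, so rows that do not move let the fingers close. It gives the time, the measured TCP pose, the force, the opening and the grip force at its end, in the units of the state.
- sense(): the state, without advancing time (a new reading comes with each control period).
- capture(name): name is "scene" or "top" or "wrist"; returns a dict with "image" (480x640x3 uint8, blue, green, red), "fx", "fy", "cx", "cy" (pixels), "world_from_camera" (4x4, takes a point from camera to world coordinates); the wrist camera has in their place "hand_eye" (4x4, takes a point from camera to tool coordinates, whose origin is the TCP and whose axes are the flange's). Camera axes: x right, y up, looking along -z (the intrinsics and any distortion apply to the point x, -y, -z); pixel columns grow to the right and rows downward; lengths in m; the calibration is good to about 2 mm. A picture is of the moment at which its call begins: read the wrist's pose just before it. There is no depth.
- finish_job(): hands the job in; it is judged then, once.
The state is a dict: "time_s": time; "joints": joint angles; "joint_velocities": joint speeds; "effort": joint torques, N m; "tcp_pos": TCP position; "ee_rot": TCP orientation; "wrist_force": force on the tool from outside, world axes, zero at the start; "moment": the same for the moment, N m; "gripper_width": opening from 0.0 (shut) to 1.0 (fully open); "gripper_force": force on a finger pad.
Only numpy, scipy, OpenCV 4.12 (cv2) and the standard library are available. Lean on these libraries where they do the work, as an engineer would, in place of code of your own. Each camera call takes 0.05 s, during which the arm holds its last target. There are 200 camera calls.

TASK

Get the paste printer ready and start it, with your fingertips only: push the print bed all the way in to its stop. Once the bed is home, point at the touch-free switch with the single round window: hold the fingertips two or three centimetres above the middle of that window, without touching it, for at least two seconds, then take the hand well away from the switches. Never touch any of the three switches, do not bring the hand down over the other two, pick nothing up and leave everything else on the bench where it is.

Things in the scene. Friction and masses are not known exactly. Their poses are not given: they have to be found in the camera images.
- printer: White desktop paste printer, fixed at the robot's right, turned up to 9 degrees. Origin: centre of the base's underside. +y points to its front (about world +y); the bed goes in along -y. Base 300 (x) by 460 (y) by 34 mm; two guide rods along y at x = +-75 mm reach 48 mm high. Uprights 34 x 60 x 250 mm at x = +-148, y = -150 mm.
- nozzle (a point): Tip of the printer's nozzle, fixed, 118 mm above the bench. Above it hangs the extruder, a white barrel 59 mm thick with a white gear head 56 mm wide and a black stepper beside it (towards the printer's +x), 368 mm high; its lead screw ends at 436 mm. At home the bed's front face is 150 mm in front of it.
- bed (a joint): How far the print bed is drawn out towards the printer's front (+y), in m: 0 = home against its stop, 0.14 = fully out; it starts between 0.06 and 0.13. It slides with about 1.5 N of friction, has no spring and stays where it is left.
- bed_front (a point): Centre of the bed's flat upright front face, 66 mm above the bench, moving with the bed; axes parallel to the printer's. The bed is an aluminium plate on a black carriage, 224 x 224 mm. The face looks to the printer's +y, is 220 mm wide, 50 to 85 mm above the bench; its top 6 mm (plate edge, level with this point) stands 2 mm proud. In front of it are only the base and rods below.
- bed_dish (a point): Middle of the underside of the empty open glass dish (100 mm across, 16 mm high) that is clipped to the top of the bed and moves with it, 85 mm above the bench, 142 mm behind the front face.
- start_switch_window (a point): Middle of the round black window (54 mm across, steel ring) on the start switch, 30 mm above the bench; z up. The three switches are loose flat white boxes with an aluminium face, 78 x 98 x 28 mm, 300 g, that differ only in their windows; any may stand at any of the three places. They sense a hand held just over the window.
- start_switch: The touch-free switch with the single round window, which starts the printer. Origin: centre of its underside; x along its 78 mm side, y along its 98 mm side.
- lamp_switch_window (a point): Middle between the two small square windows (23 mm each, side by side) of the lamp switch, 30 mm above the bench; z up.
- lamp_switch: The touch-free switch with two small square windows, for the lamp: not to be used. Origin: centre of its underside; axes as for the start switch.
- fan_switch_window (a point): Middle of the long narrow window (67 x 15 mm) of the fan switch, 30 mm above the bench; z up.
- fan_switch: The touch-free switch with one long narrow window, for the fan: not to be used. Origin: centre of its underside; axes as for the start switch.
- dish_stack: Bystander: stack of three closed clear dishes, 94 mm across, 48 mm high. Origin: centre of the underside.
- jar: Bystander: glass specimen jar with a white cap, 66 mm across, 103 mm high. Origin: centre of the underside.
- syringe: Bystander: filled 25 mm thick syringe lying flat, 141 mm long. Origin: under its middle, x along it.
- puck: Bystander: round pressed sample, 64 mm across, 31 mm high. Origin: centre of the underside.
- spatula: Bystander: steel spatula lying flat, 180 mm long along its x, under 30 mm high. Origin near its middle, on the bench.
- tip_box: Bystander: grey pipette-tip box with a clear cover, 122 x 86 x 64 mm. Origin: centre of the underside.
- beaker: Bystander: empty glass beaker, 68 mm across, 90 mm high. Origin: centre of the underside.
There are look-alikes about, which are no part of the job. What is shaped like the start_switch but purple is not meant.

How it is judged (in metres and radians):
On the way, in this order (a step that is already met when the one before it is completed fails the run):
1. the bed is pushed home against its stop (within 5 mm) (value of joint bed below 0.005 m), for 0.2 s.
2. with the bed home, the tool point stays over the round window: within 20 mm of its middle, 22 to 70 mm above it (fingertips about 3 to 50 mm above), untouched, for 2 s (horizontal distance between the grasp point and start_switch_window below 0.02 m and z of the grasp point in the frame of start_switch_window between 0.022 and 0.07 m and value of joint bed below 0.005 m), for 2 s.
At the end, for the whole second after the job is handed in: The bed is home (within 5 mm of its stop) and at rest, the tool point is more than 100 mm from every switch window, the switches are within 10 mm and the bystanders within 20 mm of where they were, the jar, beaker and dish stack upright (value of joint bed below 0.005 m and velocity of joint bed below 0.01 m/s and distance between the grasp point and start_switch_window above 0.1 m and distance between the grasp point and lamp_switch_window above 0.1 m and distance between the grasp point and fan_switch_window above 0.1 m and distance of each of start_switch, lamp_switch, fan_switch from where it was at the start of the episode below 0.01 m and distance of each of dish_stack, jar, syringe, puck, spatula, tip_box, beaker from where it was at the start of the episode below 0.02 m and angle between each of jar, beaker, dish_stack's own z axis and vertical below 0.2 rad); the robot touches nothing.
It fails at once if the bed is pushed with the arm or the gripper's body instead of the fingers (contact force between the arm and bed above 1 N).
It fails at once if a touch-free switch is touched (contact force between any of the fingers, the arm and start_switch above 0.3 N or contact force between any of the fingers, the arm and lamp_switch above 0.3 N or contact force between any of the fingers, the arm and fan_switch above 0.3 N).
It fails at once if the hand comes down over the lamp or fan switch (tool point within 40 mm of the middle of its window and less than 80 mm above it) ((horizontal distance between the grasp point and lamp_switch_window below 0.04 m and z of the grasp point in the frame of lamp_switch_window below 0.08 m) or (horizontal distance between the grasp point and fan_switch_window below 0.04 m and z of the grasp point in the frame of fan_switch_window below 0.08 m)).
It fails at once if the start switch is pointed at while the bed is not home ((horizontal distance between the grasp point and start_switch_window below 0.04 m and z of the grasp point in the frame of start_switch_window below 0.07 m) and value of joint bed above 0.006 m).
It fails at once if something else on the bench is picked up or moved (more than 20 mm) (distance of any of dish_stack, jar, syringe, puck, spatula, tip_box, beaker from where it was at the start of the episode above 0.02 m).
It also fails if it takes over 54 s, if anything falls off the work surface, if the arm or the gripper's body presses on something with over 40 N, if the wrist force passes 120 N, or if a joint passes its speed limit or range.

## Working session

There is one attempt and no reset: what is moved stays moved. The work goes in short steps, Python scripts to look and compute and a tool call to move; the robot and the scene stay as the last step left them, time stands still between calls to the robot, and variables do not carry over. Pictures are saved under pics/ and viewed, at most 10 in all, crops included, and the job is handed in when it is done.

Besides the shell and the picture viewer there is one more tool, called as name(argument=value, ...), one argument or row to a line, values as JSON. move_arm: Moves the arm, as the interface text tells. Its arguments: {"type":"object","properties":{"targets":{"type":"string"},"gripper":{"type":"number"}},"required":["targets"]}

```bash
mkdir -p pics
python3 - <<'E'
from station import *
import cv2,pickle
d={}
for n in("scene","top"):
    c=capture(n); d[n]=c; cv2.imwrite(f"pics/{n}0.png",c["image"])
    print(n,c["fx"],c["fy"],c["cx"],c["cy"],[k for k in c]); print(c["world_from_camera"])
pickle.dump(d,open("cams.pkl","wb"))
s=sense();print(s)
E
```

```text
scene 495.35794737153225 495.35794737153225 322.33168613855236 241.12769828534456 ['image', 'fx', 'fy', 'cx', 'cy', 'world_from_camera']
[[ 0.0652882  -0.62727805  0.77605393  1.46401716]
 [ 0.99775888  0.02961796 -0.05999993 -0.03658743]
 [ 0.0146515   0.77823199  0.62780594  0.90212262]
 [ 0.          0.          0.          1.        ]]
top 598.3706263458104 598.3706263458104 313.02280218214963 244.02812751122133 ['image', 'fx', 'fy', 'cx', 'cy', 'world_from_camera']
[[-2.09216368e-02  9.79621827e-01 -1.99758258e-01  1.74700443e-01]
 [-9.99780209e-01 -2.02302442e-02  5.50189805e-03  4.44555488e-02]
 [ 1.34862109e-03  1.99829461e-01  9.79829765e-01  1.70854682e+00]
 [ 0.00000000e+00  0.00000000e+00  0.00000000e+00  1.00000000e+00]]
{'time_s': 0.1, 'joints': array([ 7.95038629e+01,  2.20868116e+01,  3.87330648e-01, -2.38259287e-02,
       -6.84118307e+01, -1.48166311e+01]), 'joint_velocities': array([ 0.05930396, -0.00222618,  0.12629311,  0.07646088,  0.02282778,
       -0.02544996]), 'effort': array([-3.14831377e-04, -3.91686881e+01,  1.87935823e+01,  4.23196033e+00,
        1.34638353e-02, -6.72672491e-05]), 'tcp_pos': array([0.26699853, 0.56454198, 0.24026612]), 'ee_rot': array([[ 9.03921748e-01, -4.27697246e-01, -7.34105294e-04],
       [-4.27697858e-01, -9.03919885e-01, -1.83977810e-03],
       [ 1.23295655e-04,  1.97699070e-03, -9.99998038e-01]]), 'wrist_force': array([-0.23815093, -0.53871279, -0.14698878]), 'moment': array([-0.02345416, -0.03073423,  0.00013306]), 'gripper_force': 0.0, 'gripper_width': 0.9979373337606815}
```

View pics/top0.png

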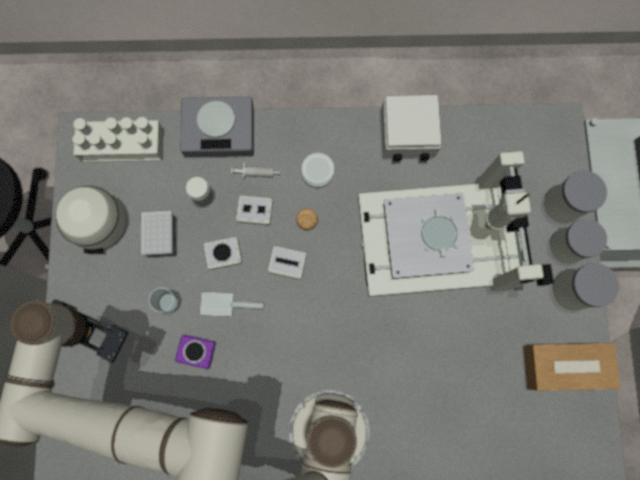

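View pics/scene0.png

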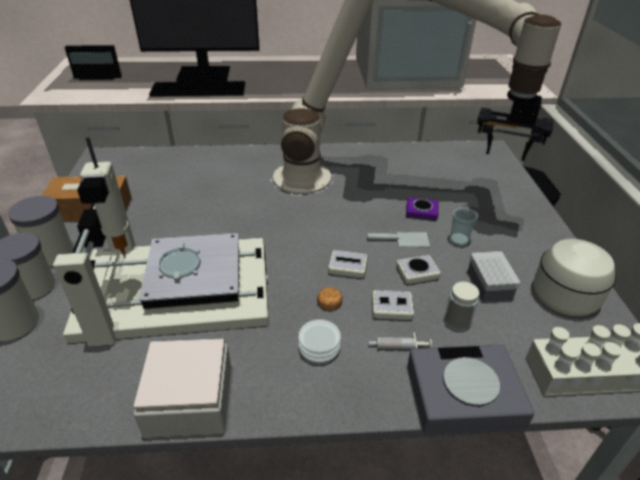

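The top image shows the bed's front edge at about col 388, rows 200–278. The start window is at (222,252), lamp at (254,209), fan at (288,262), and the purple decoy at (195,351). I'll enlarge it next.

```bash
cat > h.py <<'E'
import numpy as np,pickle
d=pickle.load(open("cams.pkl","rb"))
def w(n,u,v,z):
    c=d[n];T=c["world_from_camera"]
    r=T[:3,:3]@np.array([(u-c["cx"])/c["fx"],-(v-c["cy"])/c["fy"],-1])
    return T[:3,3]+r*(z-T[2,3])/r[2]
E
python3 - <<'E'
import cv2
a=cv2.imread("pics/top0.png");b=cv2.imread("pics/scene0.png")
f=lambda i,x,y,w,h,s:cv2.resize(i[y:y+h,x:x+w],None,fx=s,fy=s,interpolation=cv2.INTER_CUBIC)
cv2.imwrite("pics/c1.png",f(a,190,180,200,120,4))
cv2.imwrite("pics/c2.png",f(a,350,170,200,140,4))
E
```

```text
(no output)
```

View pics/c1.png

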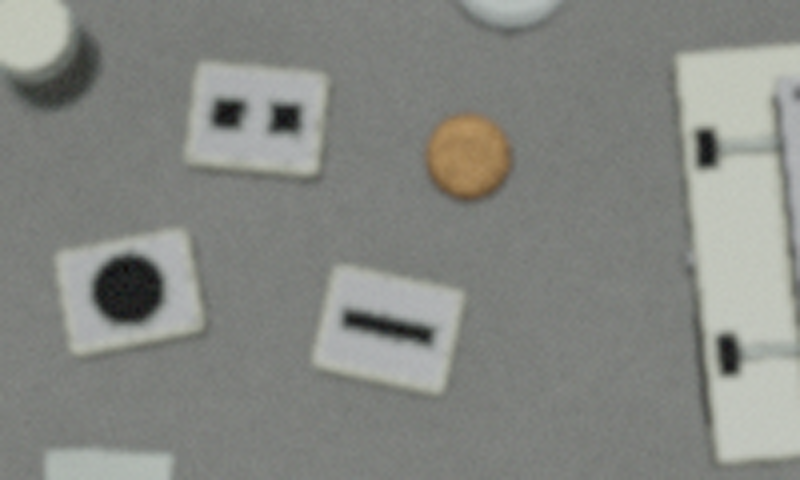

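View pics/c2.png

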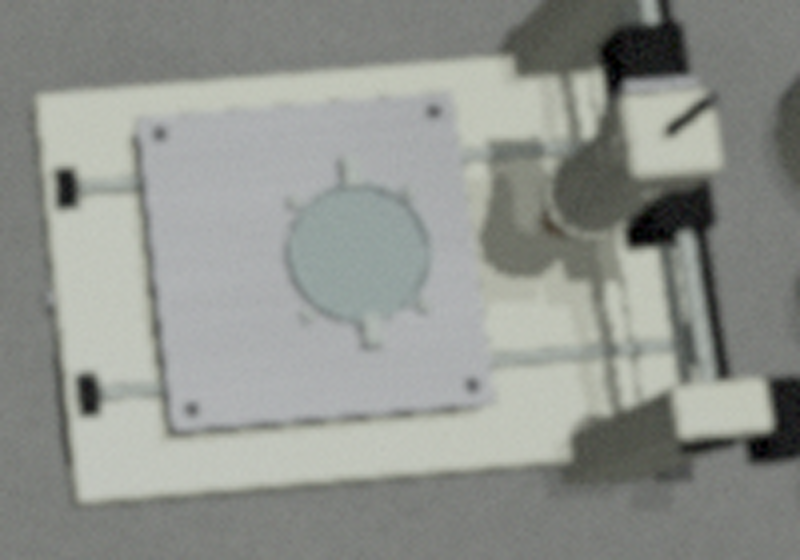

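In the crops the start window is at (128,289), lamp at (257,116) and fan at (388,327). The bed's front corners are at (137,120) and (172,432), and its rear corners at (458,93) and (492,402). The base's front corners are at (38,95) and (79,502).

Run:
```python
from h import *
np.set_printoptions(precision=4,suppress=True)
def c1(x,y,z):return w("top",190+(x+.5)/4-.5,180+(y+.5)/4-.5,z)
def c2(x,y,z):return w("top",350+(x+.5)/4-.5,170+(y+.5)/4-.5,z)
for n,p in dict(start=(128,289),lamp=(257,116),fan=(388,327)).items():print(n,c1(*p,.03))
print("start scene",w("scene",419,265,.03), "lamp",w("scene",393.5,300.5,.03),"fan",w("scene",348.5,261,.03))
print("puck",c1(469,157,.031),"beaker",w("top",163,298,.05),"jar",w("top",198,186,.1),"spat",w("top",230,304,.01))
a,b,cc,e=[c2(*p,.085) for p in((137,120),(172,432),(458,93),(492,402))]
print("bed front",a,b,(a+b)/2,"rear",cc,e,np.linalg.norm(a-b),np.linalg.norm(a-cc))
f,g=c2(38,95,.034),c2(79,502,.034);print("base front",f,g,(f+g)/2,np.linalg.norm(f-g))
print("yaw base",np.degrees(np.arctan2(*(f-g)[[1,0]])),"bed",np.degrees(np.arctan2(*(a-b)[[1,0]])), "side",np.degrees(np.arctan2(*(cc-a)[[1,0]])),np.degrees(np.arctan2(*(e-b)[[1,0]])))
```

```text
start [0.4994 0.2964 0.03  ]
lamp [0.6251 0.2042 0.03  ]
fan [0.4681 0.1112 0.03  ]
start scene [0.4989 0.2969 0.03  ] lamp [0.6252 0.2058 0.03  ] fan [0.4737 0.1112 0.03  ]
puck [0.5911 0.0512 0.031 ] beaker [0.3685 0.4548 0.05  ] jar [0.675  0.3537 0.1   ] spat [0.3522 0.2742 0.01  ]
bed front [ 0.629  -0.1665  0.085 ] [ 0.4073 -0.1806  0.085 ] [ 0.5182 -0.1736  0.085 ] rear [ 0.644  -0.3936  0.085 ] [ 0.4235 -0.4013  0.085 ] 0.22211563234972864 0.22761385945445056
base front [ 0.6636 -0.1021  0.034 ] [ 0.3664 -0.1201  0.034 ] [ 0.515  -0.1111  0.034 ] 0.2976512224048177
yaw base 3.4671367531118675 bed 3.6373925513116347 side -86.20671234890132 -85.7981646028199
```

move_arm(
  targets="0.36 -0.98 0 -0.45;0.36 -0.98 0 -0.45;0.36 -0.98 0 -0.45;0.36 -0.98 0 -0.45;0.36 -0.98 0 -0.45;0.36 -0.98 0 -0.45;0.36 -0.98 0 -0.45;0.36 -0.98 0 -0.45;0.36 -0.98 0 -0.45;0.36 -0.98 0 -0.45",
  gripper=0,
)

```text
time_s: 0.93
tcp_pos: [0.3572, 0.3185, 0.2409]
ee_rot: [[0.67, -0.742, -0.001], [-0.742, -0.67, -0.001], [0.0, 0.001, -1.0]]
wrist_force: [0.1, 0.2, 0.4]
gripper_width: 0.326
gripper_force: 0.0
```

move_arm(
  targets="0.36 -0.98 0 -0.45;0.36 -0.98 0 -0.45;0.36 -0.98 0 -0.45;0.36 -0.98 0 -0.45;0.36 -0.98 0 -0.45;0.36 -0.98 0 -0.45;0.36 -0.98 0 -0.45;0.36 -0.98 0 -0.45;0.36 -0.98 0 -0.45;0.36 -0.98 0 -0.45",
)

```text
time_s: 1.77
tcp_pos: [0.4471, 0.0736, 0.241]
ee_rot: [[0.335, -0.942, -0.001], [-0.942, -0.335, -0.0], [-0.0, 0.001, -1.0]]
wrist_force: [0.2, -0.0, -0.0]
gripper_width: 0.003
gripper_force: 0.0
```

move_arm(
  targets="0.36 -0.98 0 -0.45;0.36 -0.98 0 -0.45;0.36 -0.98 0 -0.45;0.36 -0.98 0 -0.45;0.36 -0.98 0 -0.45;0.36 -0.98 0 -0.45;0.36 -0.98 0 -0.45;0 0 0 0;0 0 0 0",
)

```text
time_s: 2.52
tcp_pos: [0.5099, -0.0974, 0.2405]
ee_rot: [[0.066, -0.998, -0.002], [-0.998, -0.066, 0.0], [-0.0, 0.002, -1.0]]
wrist_force: [-0.3, -1.0, 0.3]
gripper_width: 0.001
gripper_force: 0.0
```

move_arm(
  targets="0.3 -0.8 -0.8 0;0 0 -0.9 0;0 0 -0.9 0;0 0 -0.9 0;0 0 -0.9 0;0 0 -0.8 0;0 0 -0.7 0;0 0 -0.6 0;0 0 0 0;0 0 0 0",
)

```text
time_s: 3.35
tcp_pos: [0.5171, -0.1157, 0.0784]
ee_rot: [[0.07, -0.998, -0.002], [-0.998, -0.07, -0.0], [0.0, 0.002, -1.0]]
wrist_force: [0.3, 0.7, 0.2]
gripper_width: 0.004
gripper_force: 0.0
```

Run:
```python
from station import *
import cv2
a=capture("top")["image"];b=capture("scene")["image"]
f=lambda i,x,y,w,h,s:cv2.resize(i[y:y+h,x:x+w],(400*s//s*1,300),interpolation=cv2.INTER_CUBIC)
cv2.imwrite("pics/d1.png",cv2.hconcat([cv2.resize(a[160:310,350:550],(800//2,300)),cv2.resize(b[210:360,60:260],(400,300))]))
print(sense()["tcp_pos"],sense()["wrist_force"])
```

```text
[ 0.51842543 -0.11596417  0.07985608] [-0.12676359 -1.483169    0.27366544]
```

View pics/d1.png

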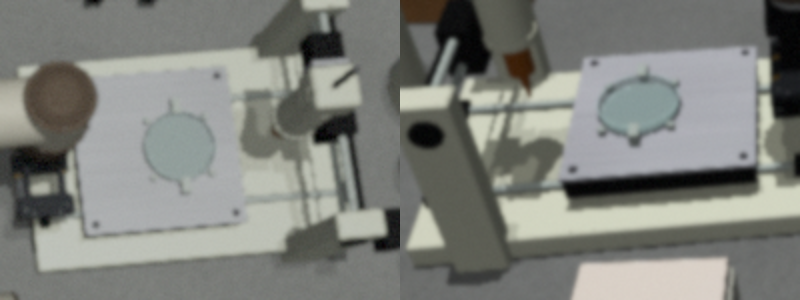

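The fingers are in front of the bed face, about 45 mm clear. The nozzle tip in the scene crop is at (527,92), which is full-frame pixel (123.5,256). From it I get the home position.

Run:
```python
from h import *
y=np.array([-.0628,.998,0])
for n in (w("scene",123.3,255.7,.118),w("top",350+550/4,170+225/4,.118)):
    print(n, n+.15*y, "travel", (np.array([.5182,-.1736,0])-n)@y-.15)
```

```text
[ 0.52793147 -0.44473664  0.118     ] [ 0.51851147 -0.29503664  0.118     ] travel 0.12120550392034349
[ 0.53866094 -0.44181917  0.118     ] [ 0.52924094 -0.29211917  0.118     ] travel 0.11896767614336703
```

move_arm(
  targets="0.03 -0.5 0 0;0.03 -0.5 0 0;0.02 -0.3 0 0;0.02 -0.3 0 0;0.02 -0.3 0 0;0.02 -0.3 0 0;0.02 -0.3 0 0;0.02 -0.3 0 0;0.02 -0.3 0 0;0.02 -0.3 0 0",
)

```text
time_s: 4.28
tcp_pos: [0.5232, -0.2022, 0.0788]
ee_rot: [[0.069, -0.998, -0.0], [-0.998, -0.069, 0.0], [-0.0, 0.0, -1.0]]
wrist_force: [-0.3, 1.5, 2.0]
gripper_width: 0.002
gripper_force: 1.0
```

move_arm(
  targets="0.02 -0.3 0 0;0.02 -0.3 0 0;0.02 -0.3 0 0;0.02 -0.3 0 0;0.02 -0.3 0 0;0.02 -0.3 0 0;0.02 -0.3 0 0;0.01 -0.2 0 0;0.01 -0.1 0 0;0.01 -0.1 0 0",
)

```text
time_s: 5.12
tcp_pos: [0.5273, -0.2644, 0.0786]
ee_rot: [[0.068, -0.998, -0.0], [-0.998, -0.068, 0.0], [-0.0, 0.0, -1.0]]
wrist_force: [-0.2, 1.9, 0.8]
gripper_width: 0.007
gripper_force: 0.8
```

move_arm(
  targets="0 -0.1 0 0;0 -0.1 0 0;0 -0.1 0 0;0 -0.1 0 0",
)

```text
time_s: 5.45
tcp_pos: [0.5278, -0.274, 0.0787]
ee_rot: [[0.069, -0.998, 0.001], [-0.998, -0.069, -0.0], [0.0, -0.001, -1.0]]
wrist_force: [1.4, 2.7, -0.5]
gripper_width: 0.006
gripper_force: 0.8
```

move_arm(
  targets="0 -0.1 0 0;0 -0.1 0 0;0 -0.1 0 0",
)

```text
time_s: 5.7
tcp_pos: [0.5278, -0.2785, 0.0786]
ee_rot: [[0.068, -0.998, 0.0], [-0.998, -0.068, 0.005], [-0.005, -0.001, -1.0]]
wrist_force: [2.9, 25.5, 6.3]
gripper_width: 0.004
gripper_force: 12.6
```

move_arm(
  targets="0 -0.1 0 0;0 -0.1 0 0",
)

```text
time_s: 5.87
tcp_pos: [0.5278, -0.2789, 0.0786]
ee_rot: [[0.068, -0.998, -0.001], [-0.998, -0.068, 0.011], [-0.011, -0.0, -1.0]]
wrist_force: [2.1, 43.5, 13.0]
gripper_width: 0.002
gripper_force: 21.6
```

The force jumped to 43 N with no further movement, so the bed is on its stop. I'll back off and look.

move_arm(
  targets="0 0 0 0;0 0.3 0 0;0 0.8 0 0;0 0.9 0 0;0 0.9 0.9 0;0 0.9 0.9 0;0 0.9 0.9 0;0 0.9 0.9 0;0 0.9 0.9 0;0 0.9 0.9 0",
)

```text
time_s: 6.7
tcp_pos: [0.5271, -0.101, 0.2151]
ee_rot: [[0.069, -0.998, 0.0], [-0.998, -0.069, -0.001], [0.001, -0.0, -1.0]]
wrist_force: [0.7, -0.5, -0.4]
gripper_width: 0.006
gripper_force: 0.0
```

move_arm(
  targets="0 0.9 0 0;0 0.9 0 0;0 0.9 0 0;0 0.9 0 0;0 0 0 0;0 0 0 0",
)

```text
time_s: 7.2
tcp_pos: [0.5274, -0.0111, 0.2139]
ee_rot: [[0.071, -0.998, 0.0], [-0.998, -0.071, -0.0], [0.001, -0.0, -1.0]]
wrist_force: [0.3, 0.1, -0.2]
gripper_width: -0.002
gripper_force: 0.0
```

Run:
```python
from station import *
import cv2
a=capture("top")["image"]
cv2.imwrite("pics/e1.png",cv2.resize(a[170:310,350:550],None,fx=4,fy=4,interpolation=cv2.INTER_CUBIC))
print(sense()["tcp_pos"],sense()["wrist_force"])
```

```text
[ 0.52737258 -0.01176685  0.21386683] [-0.37359159 -0.61202175  0.24559509]
```

View pics/e1.png

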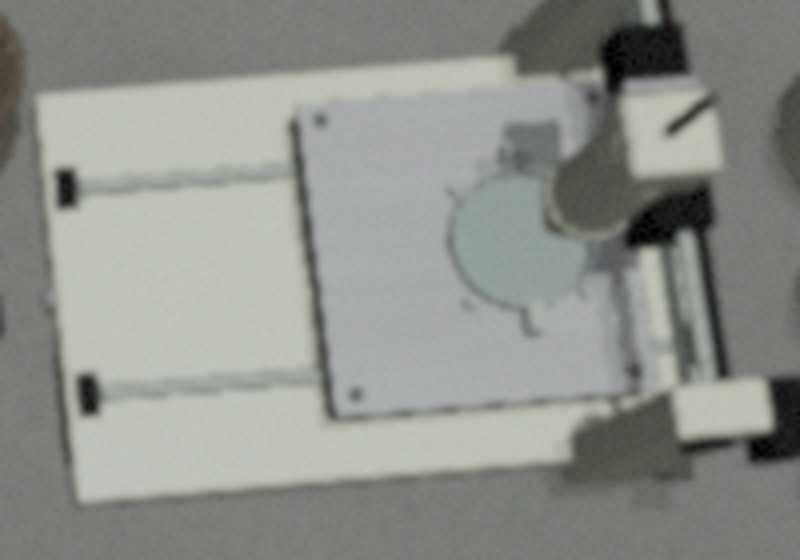

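The bed has moved in about 114 mm: its front corners are now at (298,108) and (331,417), with the dish under the nozzle. It is home. Next is the start window.

move_arm(
  targets="-0.09 0.98 0 0;-0.09 0.98 0 0;-0.09 0.98 0 0;-0.09 0.98 0 0;-0.09 0.98 0 0;-0.09 0.98 0 0;-0.09 0.98 0 0;-0.09 0.98 0 0;-0.09 0.98 0 0;-0.09 0.98 0 0",
)

```text
time_s: 8.08
tcp_pos: [0.5053, 0.2333, 0.2137]
ee_rot: [[0.067, -0.998, -0.0], [-0.998, -0.067, -0.001], [0.001, 0.0, -1.0]]
wrist_force: [-0.1, 0.5, 0.1]
gripper_width: 0.005
gripper_force: 0.0
```

move_arm(
  targets="-0.1 0.95 0 0;-0.1 0.95 0 0;-0.05 0.6 0 0;0 0 0 0;0 0 0 0;0 0 0 0",
)

```text
time_s: 8.58
tcp_pos: [0.4989, 0.2948, 0.2135]
ee_rot: [[0.068, -0.998, -0.001], [-0.998, -0.068, -0.001], [0.001, 0.001, -1.0]]
wrist_force: [0.5, 0.7, -0.1]
gripper_width: 0.003
gripper_force: 0.0
```

Run:
```python
from station import *
import cv2
s=sense();c=capture("wrist");print(s["tcp_pos"],s["ee_rot"]);print(c["hand_eye"],c["fx"],c["cx"],c["cy"])
t=capture("top")["image"]
cv2.imwrite("pics/f1.png",c["image"])
import pickle;pickle.dump((s,c),open("wr.pkl","wb"))
```

```text
[0.49887603 0.29478145 0.21354333] [[ 6.75235097e-02 -9.97717492e-01 -6.18560815e-04]
 [-9.97717412e-01 -6.75230213e-02 -7.79186862e-04]
 [ 7.35641266e-04  6.69762328e-04 -9.99999505e-01]]
[[ 1.29199729e-04  9.68432656e-01  2.49275297e-01  6.80029409e-02]
 [ 9.99999686e-01 -3.20022010e-04  7.24981891e-04  1.02199036e-04]
 [ 7.81869720e-04  2.49275125e-01 -9.68432393e-01 -1.43211030e-01]
 [ 0.00000000e+00  0.00000000e+00  0.00000000e+00  1.00000000e+00]] 373.0821039512143 320.8267343146573 241.31804895081828
```

View pics/f1.png

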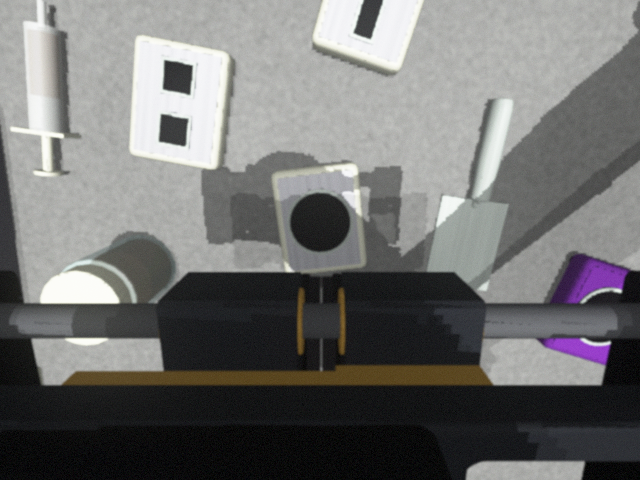

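The wrist view puts the round window at (320,222), which works out to within 2 mm of straight below the tool. Descending and holding.

move_arm(
  targets="0 0 -0.9 0;0 0 -0.9 0;0 0 -0.9 0;0 0 -0.9 0;0 0 -0.8 0;0 0 -0.6 0;0 0 -0.4 0;0 0 -0.1 0;0 0 0 0;0 0 0 0",
)

```text
time_s: 9.52
tcp_pos: [0.4994, 0.2962, 0.0772]
ee_rot: [[0.069, -0.998, 0.001], [-0.998, -0.069, 0.001], [-0.001, -0.001, -1.0]]
wrist_force: [0.5, 0.1, 1.2]
gripper_width: 0.008
gripper_force: 0.0
```

move_arm(
  targets="0 0 0 0;0 0 0 0;0 0 0 0;0 0 0 0;0 0 0 0;0 0 0 0;0 0 0 0;0 0 0 0;0 0 0 0;0 0 0 0",
)

```text
time_s: 10.35
tcp_pos: [0.4987, 0.296, 0.0762]
ee_rot: [[0.069, -0.998, -0.0], [-0.998, -0.069, -0.0], [0.0, 0.0, -1.0]]
wrist_force: [-0.2, -0.2, 0.4]
gripper_width: 0.004
gripper_force: 0.0
```

move_arm(
  targets="0 0 0 0;0 0 0 0;0 0 0 0;0 0 0 0;0 0 0 0;0 0 0 0;0 0 0 0;0 0 0 0;0 0 0 0;0 0 0 0",
)

```text
time_s: 11.18
tcp_pos: [0.4987, 0.296, 0.0763]
ee_rot: [[0.069, -0.998, 0.0], [-0.998, -0.069, -0.0], [0.0, -0.0, -1.0]]
wrist_force: [-0.5, 0.5, -1.4]
gripper_width: 0.006
gripper_force: 0.0
```

move_arm(
  targets="0 0 0 0;0 0 0 0;0 0 0 0;0 0 0 0;0 0 0 0;0 0 0 0;0 0 0 0;0 0 0 0;0 0 0 0;0 0 0 0",
)

```text
time_s: 12.02
tcp_pos: [0.4987, 0.296, 0.0762]
ee_rot: [[0.069, -0.998, -0.0], [-0.998, -0.069, -0.0], [0.0, 0.0, -1.0]]
wrist_force: [0.3, 0.6, -1.0]
gripper_width: 0.006
gripper_force: 0.0
```

move_arm(
  targets="0 0 0.9 0;0 0 0.9 0;0 0 0.9 0;0 0 0.9 0;0 0 0.9 0;0 0 0.9 0;0 0 0.9 0;0 0 0.9 0;0 0 0 0;0 0 0 0",
)

```text
time_s: 12.85
tcp_pos: [0.499, 0.2963, 0.2578]
ee_rot: [[0.069, -0.998, 0.002], [-0.998, -0.069, 0.003], [-0.002, -0.002, -1.0]]
wrist_force: [0.2, -0.3, 0.0]
gripper_width: 0.005
gripper_force: 0.0
```

Run:
```python
from station import *
import cv2
a=capture("top")["image"];s=capture("scene")["image"]
cv2.imwrite("pics/g1.png",cv2.resize(s,(640,480)))
```

```text
(no output)
```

View pics/g1.png

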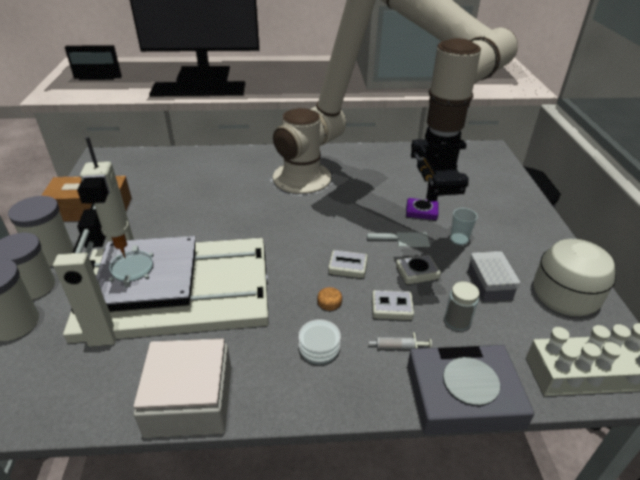

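The bed is home and nothing else has moved: start switch at (419,266), lamp (393,303), fan (348,262). I'll move the hand further away and hand in.

move_arm(
  targets="-0.6 0.8 0 0;-0.6 0.8 0 0;-0.6 0.8 0 0;-0.6 0.8 0 0;-0.6 0.8 0 0;-0.6 0.8 0 0;0 0 0 0;0 0 0 0;0 0 0 0;0 0 0 0",
)

```text
time_s: 13.78
tcp_pos: [0.409, 0.4151, 0.2556]
ee_rot: [[0.068, -0.998, -0.001], [-0.998, -0.068, -0.001], [0.001, 0.001, -1.0]]
wrist_force: [0.6, 0.0, -0.4]
gripper_width: 0.001
gripper_force: 0.0
```

```bash
python3 -c "
from station import *
print(finish_job())"
```

```text
the job is handed in; nothing more can be done
None
```

I pushed the bed in to its stop, held the fingertips about 27 mm above the start switch's round window for over 2 s, took the hand well clear and handed the job in at about 14 s; no verdict was returned.

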